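Plug and lock the cam-arm coupler of a pump test pot

TASK

Fit the grooved steel plug upright into the mouth of the coupler on the white pot until it sits on the rubber gasket, while both brass cam arms stand up. Then swing the two cam arms down together, in step and without forcing them, until both are fully home and lock the plug; feel for the stops and do not lean hard on the arms once they are home. Leave the other things on the bench where they are.

Things in the scene. Friction and masses are not known exactly. Their poses are not given: they have to be found in the camera images.
- plug_grip (a point): Loose steel plug (grooved adapter), 66 mm tall, about 0.22 kg, round about its upright z axis, standing on its nose. This point is on the axis, half-way up its bare grip stem (26 mm diameter), 52 mm above its underside; the stem runs from 15 mm below to 14 mm above it. Below: a 36 mm flange 4 mm thick, a grooved 32 mm body, a tapered nose (25 mm at the bottom).
- mouth (a point): Centre of the coupler's open mouth, z up, 103 mm above the bench. The coupler is an upright aluminium tube (bore 35 mm, outside 44 mm) on a fixed white pot with blue rims (150 mm diameter, 60 mm tall). The two cam arms lie on opposite sides along this frame's y axis: cam_a on +y, cam_b on -y; its x axis is free of arms.
- gasket_top (a point): Top of the sprung rubber gasket in the bore, 27.5 mm below the mouth; gives 1 mm per 3 N, 5 mm at most. A plug resting on it by its weight has plug_grip about 24 mm above the mouth and its flange 5 mm over the rim; locking the cams pulls it about 2 mm deeper (plug_grip about 21.7 mm above the mouth).
- cam_a (a joint): Brass cam arm on the mouth's +y side. 0 rad = down and home (hard stop), grows as raised, 1.2 at most; stays where left. Pressed straight down 35 to 55 mm out from the mouth's axis it swings down: 3 to 5 N on each arm, with a hump of 8 to 14 N between 0.7 and 0.4 rad where the cam bites. Over 28 N bends it; leaning on it with over 18 N once it is home strains its pin.
- cam_b (a joint): The other cam arm, on the mouth's -y side, mirror image of cam_a; same values, same forces.
- cam_a_hinge (a point): Hinge of cam_a: level, along the mouth's x, 23 mm out from the mouth's axis and 8 mm below the mouth's height.
- cam_b_hinge (a point): Hinge of cam_b, likewise.
- cam_a_bend (a point): Top of cam_a at its bend. The arm is 14 mm wide, 7 mm thick: a 20 mm root from hinge to bend, then a 30 mm tail sloping 25 degrees down from the root's line. Locked, the root is level and this point is 43 mm out and 4 mm below the mouth. Raised (0.9 to 1.1 rad at the start) the arm slants up and outward, its end up to 62 mm out and 34 mm above the mouth.
- cam_b_bend (a point): The same point on cam_b.
- flask: Turquoise flask, 66 mm diameter, 200 mm tall, standing at the left beyond the work; origin at its underside. Leave alone.
- carton: Open cardboard tray, 100 x 140 x 60 mm; origin at its underside. Leave alone.
- tape: Yellow ring of tape lying flat, 90 mm outside, 24 mm tall; origin at its underside. Leave alone.
There are look-alikes about, which are no part of the job. Of the things shaped like the part that bears plug_grip, the bare steel one is meant.

How it is judged:
By the outcome, as a careful person would: the job done as asked, in the order asked, and still so for the second after the job is handed in, with the robot touching nothing.
It also fails if it takes over 58 s, if anything falls off the work surface, if the arm or the gripper's body presses on something with over 40 N, if the wrist force passes 120 N, or if a joint passes its speed limit or range.

ROBOT

A 6-joint arm with a two-finger parallel gripper is mounted at the origin on the work surface. World frame = base frame: x ahead of the robot, y to its left, z up, the work surface at z = 0. Lengths are in mm, angles in rad, forces in N, time in s.
With the tool pointing down it reaches from about 375 to 900 mm from the base axis. Payload 3.1 kg.
Tool frame: the origin (TCP) lies at the very end of the fingers, on their centre line; the grasp point (between the pads) lies 19 mm behind it (arm.grip_point_offset is the distance from the TCP to the grasp point, in mm); z points along the fingers, y is the direction in which the jaws open and shut (so a half turn about z gives the same grasp; the last joint's range is limited). The gripper opens to 85 mm and grips with 20 to 120 N. Pads are 22 mm wide; open, the fingers measure 114 mm over their backs; the gripper's body (76 mm by 85 mm) begins 54 mm behind the grasp point. The pads swing forward as they close: fully open they stand 13 mm farther back than shut.
Start: joints at [-1.391, 0.527, 1.433, -0, 1.181, -0.178], TCP at [219.491, -585.167, 231.31] pointing down, gripper open.
Joint ranges: [-3.08, 3.08], [-0.75, 2.2], [0.22, 2.44], [-1.43, 4.57], [0, 2.65], [-2.85, 2.85]. Speed limits (rad/s): [2.79, 2.79, 3.14, 3.14, 3.14, 3.14].

INTERFACE

Orientations are given as a unit quaternion [x, y, z, w].
In Python, from station import monitor, cams, workorder, arm gives the robot as it stands.
- The arm moves only by the tool step_arm, never from a script. Its argument "increments" is text: rows parted by semicolons, each of 6 numbers parted by spaces: the shift along the tool's x, y, z in cm, then the turn, a rotation vector about the tool's x, y, z in rad. A call has 1 to 5 rows; each row is the pose to reach, as a shift and turn from the pose commanded when the call began, along the tool's axes at that moment; what a row does not reach only later rows make up. A row lasts 1/8 s, in which the tool goes at most 62.5 mm and 10.7 degrees, less where a joint would pass 70% of its speed; a pose out of reach is approached as far as the arm can. A call with a gripper value outside its range is refused whole. "gripper" is the finger opening in cm, from 0 to 8.54, set as the call begins (left out, the last holds). The fingers move at their own pace and stop on an object; the grip force is fixed at half the most. Time passes only in rows, so rows that repeat a pose let the fingers close. It gives the time, the measured TCP pose, the force and the opening at its end, in the units of the state.
- monitor.get_obs(): the state, without advancing time (a new reading comes with each control period).
- cams.camera(name): name is "scene" or "side" or "wrist"; returns a dict with "color" (480x640x3 uint8, red, green, blue), "z_map" (480x640 float32, mm along the optical axis (not along the pixel's ray), 0 where there is no reading), "intrinsics" (3x3 intrinsics, pixels), "T" (4x4, takes a point from camera to world coordinates). Camera axes: x right, y up, looking along -z (the intrinsics and any distortion apply to the point x, -y, -z); pixel columns grow to the right and rows downward; lengths in mm; the calibration is good to about 2 mm. A picture is of the moment at which its call begins.
- workorder.job_done(): hands the job in, once; it reports no verdict.
The state is a dict: "time": time; "qpos": joint angles; "joint_vel": joint speeds; "joint_efforts": joint torques, N m; "eef_pos": TCP position; "orientation": TCP orientation; "force": force on the tool from outside, world axes, zero at the start; "wrist_torque": the same for the moment, N m; "grip_width": finger opening in mm.
Only numpy, scipy, OpenCV 4.12 (cv2) and the standard library are available. Lean on these libraries where they do the work, as an engineer would, in place of code of your own. Each camera call takes 0.05 s, during which the arm holds its last target.

## Working session

There is one attempt and no reset: what is moved stays moved. The work goes in short steps, Python scripts to look and compute and a tool call to move; the robot and the scene stay as the last step left them, time stands still between calls to the robot, and variables do not carry over. Pictures are saved under pics/ and viewed, and the job is handed in when it is done.

Besides the shell and the picture viewer there is one more tool, called after "Call:" as name(argument=value, ...), one argument or row to a line, values as JSON. step_arm: Moves the arm, as the interface text tells. Its arguments: {"type":"object","properties":{"increments":{"type":"string"},"gripper":{"type":"number"}},"required":["increments"]}

```bash
ls -la; mkdir -p pics; python3 - <<'E'
from station import monitor, cams, workorder, arm
import cv2, numpy as np
o=monitor.get_obs(); print(o)
for n in ["scene","side","wrist"]:
    d=cams.camera(n); cv2.imwrite(f"pics/{n}0.png",d["color"][:,:,::-1]); np.savez(f"{n}0.npz",**{k:d[k] for k in("color","z_map","intrinsics","T")})
    print(n,d["intrinsics"].tolist(),d["T"].round(3).tolist(),d.keys())
print([a for a in dir(arm) if a[0]!='_'])
E
```

```text
total 12
drwxr-xr-x  3 agent agent 4096 Dec  6 20:19 .
drwxr-xr-x 23 root  root  4096 Dec  6 20:19 ..
drwxr-xr-x  2 agent agent 4096 Dec  6 20:19 pics
{'time': 0.0, 'qpos': array([-1.39048425e+00,  5.28473478e-01,  1.43392101e+00, -1.14578606e-05,
        1.18141513e+00, -1.78491375e-01]), 'joint_vel': array([-2.50236713e-04, -2.21220378e-05,  1.07417169e-03,  7.94807348e-04,
       -3.46949963e-04,  1.07449310e-03]), 'joint_efforts': array([-6.64046675e-04, -4.42351663e+01, -1.78026170e+01, -1.87496339e-04,
        8.56473343e-03,  1.68179177e-07]), 'eef_pos': array([ 219.36765027, -584.45603972,  230.32319438]), 'orientation': array([ 9.83949632e-01,  1.78442968e-01, -6.30677534e-06, -1.10847533e-03]), 'force': array([ 0.75003228, -0.76489051,  0.75296391]), 'wrist_torque': array([-0.0166143 , -0.03141666, -0.04737057]), 'grip_width': 85.51435013704206}
scene [[609.42993406477, 0.0, 320.8712615177245], [0.0, 609.42993406477, 234.31064176450286], [0.0, 0.0, 1.0]] [[0.383, -0.713, 0.587, 1191.956], [0.924, 0.295, -0.244, -247.397], [0.001, 0.636, 0.772, 874.593], [0.0, 0.0, 0.0, 1.0]] dict_keys(['color', 'z_map', 'intrinsics', 'T'])
side [[486.3004132941939, 0.0, 320.4625769933028], [0.0, 486.3004132941939, 243.0856700844088], [0.0, 0.0, 1.0]] [[-0.946, 0.189, -0.263, 294.083], [-0.324, -0.575, 0.751, 802.609], [-0.009, 0.796, 0.605, 737.731], [0.0, 0.0, 0.0, 1.0]] dict_keys(['color', 'z_map', 'intrinsics', 'T'])
wrist [[378.2410488739896, 0.0, 318.8508200341496], [0.0, 378.2410488739896, 235.42483727277235], [0.0, 0.0, 1.0]] [[0.352, 0.903, 0.247, 281.198], [-0.936, 0.34, 0.09, -560.823], [-0.003, -0.263, 0.965, 372.145], [0.0, 0.0, 0.0, 1.0]] dict_keys(['color', 'z_map', 'intrinsics', 'T'])
['IKError', 'grip_point_offset']
```

View pics/scene0.png

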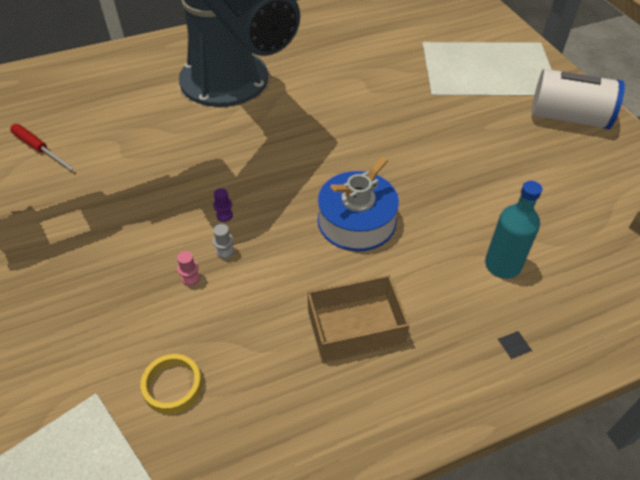

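View pics/side0.png

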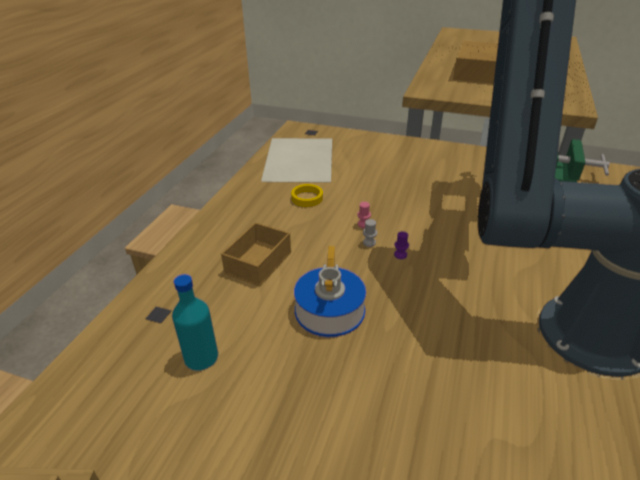

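View pics/wrist0.png

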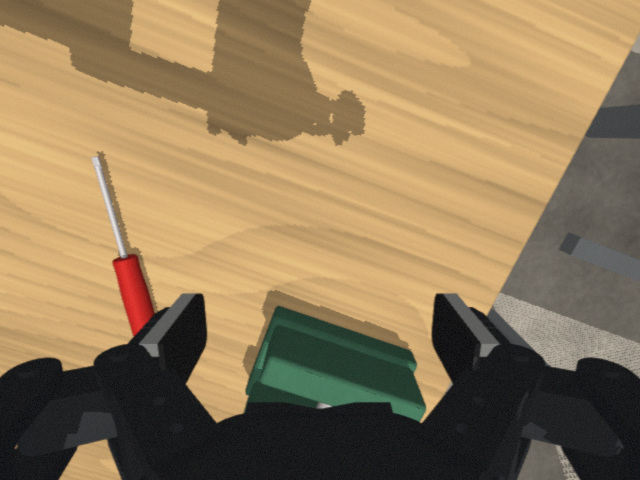

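The scene view has the steel plug at about (223,241), with purple and pink look-alikes at (222,205) and (187,268). The pot is at (358,205) and its cams at (342,188) and (378,169). In the side view the plug is at (370,233) and the coupler at (330,280). Next I'll measure these from depth.

```bash
cat > h.py <<'E'
import numpy as np, cv2
from scipy.optimize import least_squares
def load(f): 
    d=np.load(f); return {k:d[k] for k in d.files}
def cloud(d):
    K=d["intrinsics"];z=d["z_map"];v,u=np.mgrid[:480,:640]
    x=(u-K[0,2])/K[0,0]*z; y=-(v-K[1,2])/K[1,1]*z
    P=np.stack([x,y,-z],-1)@d["T"][:3,:3].T+d["T"][:3,3]
    P[z<=0]=np.nan
    return P
def proj(d,p):
    c=(np.asarray(p,float)-d["T"][:3,3])@d["T"][:3,:3]
    K=d["intrinsics"]; return np.array([K[0,0]*c[0]/-c[2]+K[0,2],K[1,1]*-c[1]/-c[2]+K[1,2]])
def ray(d,uv):
    K=d["intrinsics"]; r=np.array([(uv[0]-K[0,2])/K[0,0],-(uv[1]-K[1,2])/K[1,1],-1.])
    r=d["T"][:3,:3]@r; return d["T"][:3,3],r/np.linalg.norm(r)
def tri(obs):
    A=np.zeros((3,3));b=np.zeros(3)
    for d,uv in obs:
        o,r=ray(d,uv);M=np.eye(3)-np.outer(r,r);A+=M;b+=M@o
    p=np.linalg.solve(A,b)
    return p,[np.linalg.norm((np.eye(3)-np.outer(ray(d,uv)[1],ray(d,uv)[1]))@(p-ray(d,uv)[0])) for d,uv in obs]
def circ(P,r=None):
    f=(lambda q:np.hypot(P[:,0]-q[0],P[:,1]-q[1])-(r if r else q[2]))
    q0=[*np.nanmedian(P[:,:2],0)]+([] if r else [20.])
    s=least_squares(f,q0,loss='soft_l1');return s.x,np.sqrt(np.mean(s.fun**2))
def crop(d,box,k,name):
    x0,y0,x1,y1=box; cv2.imwrite(name,cv2.resize(d["color"][y0:y1,x0:x1,::-1],None,fx=k,fy=k,interpolation=cv2.INTER_CUBIC))
E
python3 - <<'E'
from h import *
for n,box,pb in [("scene",(310,140,410,255),(205,215,245,265)),("side",(285,240,375,340),(355,212,385,255))]:
    d=load(n+"0.npz");C=cloud(d);
    x0,y0,x1,y1=box;c=C[y0:y1,x0:x1].reshape(-1,3);col=d["color"][y0:y1,x0:x1].reshape(-1,3).astype(int)
    blue=(col[:,2]>col[:,0]+60)&(c[:,2]>50)&(c[:,2]<70)
    print(n,"pot rim",circ(c[blue]),np.median(c[blue,2]))
    t=(c[:,2]>85); p=c[t]; print("top pts",len(p),p.min(0),p.max(0))
    br=t&(col[:,0]>col[:,2]+50); print("brass",br.sum()); 
    for q in c[br][::max(1,br.sum()//15)]: print(q.round(0),end="")
    print()
    x0,y0,x1,y1=pb;c=C[y0:y1,x0:x1].reshape(-1,3);c=c[c[:,2]>5]
    print("plug",len(c),c[:,2].max())
    for lo,hi in [(5,30),(32,38),(40,63)]:
        s=c[(c[:,2]>lo)&(c[:,2]<hi)]; print(lo,s.min(0),s.max(0),circ(s)if len(s)>6 else 0, circ(s,13)if len(s)>6 else 0)
    s=c[c[:,2]>62];print("top",s.mean(0),len(s))
    crop(d,box,6,f"pics/{n}_pot0.png"); crop(d,pb,10,f"pics/{n}_plug0.png")
E
```

```text
scene pot rim (array([517.04309917, 105.88769448,  59.18853369]), np.float64(11.769205517245505)) 59.918300646963075
top pts 849 [498.15572009  44.35759388  85.03800246] [545.39855734 161.92066032 132.06828096]
brass 293
[502. 157. 131.][507. 151. 128.][505. 144. 124.][514. 153. 126.][515. 147. 124.][515. 143. 121.][513. 137. 116.][512. 132. 113.][514. 131. 110.][519. 135. 108.][532.  50. 128.][531.  59. 121.][532.  67. 117.][534.  71. 115.][541.  47. 126.][534.  79. 101.]
plug 637 70.23552355921129
5 [ 412.60105669 -164.16031944    5.10810134] [517.57453264 -98.65682474  29.52947467] (array([ 466.93398455, -142.47615479,   43.34161969]), np.float64(4.218296088851327)) (array([ 495.36320643, -147.01971691]), np.float64(36.75737544995277))
32 [ 489.7781504  -166.16812085   32.6702963 ] [ 517.82094229 -130.50369238   37.92770579] (array([ 499.35332125, -148.2874482 ,   16.19976557]), np.float64(2.016759209001888)) (array([ 502.82345031, -149.06974567]), np.float64(2.8629325628585387))
40 [ 491.09581833 -162.5813613    40.2332465 ] [ 514.95250006 -133.42919222   62.90436399] (array([ 49
[... 800 characters left out ...]
([ 511.45538997, -175.82953616,   40.67461957]), np.float64(5.120228617864374)) (array([ 502.43303783, -152.03947194]), np.float64(33.39850620082609))
32 [ 481.83286276 -229.98673969   32.18827675] [ 550.76939992 -127.03402836   37.89643101] (array([ 506.99798267, -175.38078232,   41.79389882]), np.float64(7.8191150565069805)) (array([ 520.59065054, -186.47804761]), np.float64(32.44588148970558))
40 [ 484.67069951 -216.53254898   40.22598371] [ 544.62114942 -130.4723651    62.96664933] (array([ 508.31313032, -175.06131522,   40.37927788]), np.float64(3.3387937430290795)) (array([ 499.99911905, -148.56644929]), np.float64(30.027727295834833))
top [ 498.85368012 -145.07811206   64.95220235] 66
```

```bash
python3 -c "
import cv2,numpy as np
a=cv2.imread('pics/scene_pot0.png');b=cv2.imread('pics/side_pot0.png');a=cv2.resize(a,(400,460));b=cv2.resize(b,(400,444))
o=np.zeros((460,800,3),np.uint8);o[:,:400]=a;o[:444,400:]=b;cv2.imwrite('pics/pots0.png',o)"
```

```text
(no output)
```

View pics/pots0.png

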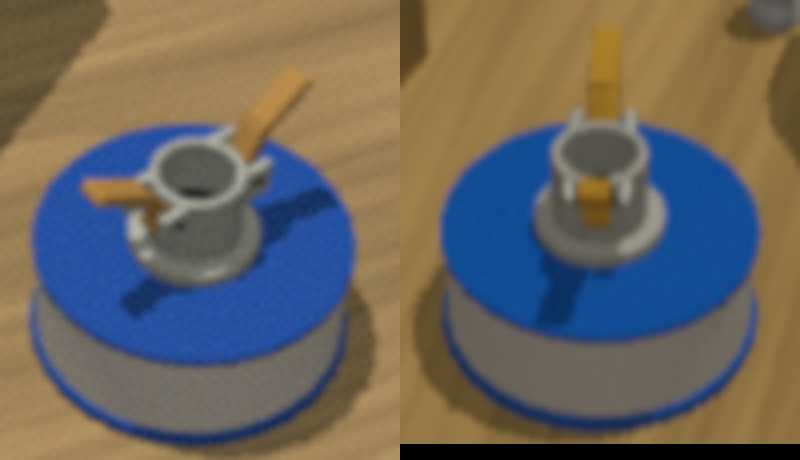

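```bash
python3 - <<'E'
from h import *
d=load("scene0.npz");C=cloud(d);h=cv2.cvtColor(d["color"],cv2.COLOR_RGB2HSV)
for n,(x0,y0,x1,y1) in dict(purple=(205,185,240,225),pink=(170,245,205,290),steel=(205,220,240,265)).items():
    c=C[y0:y1,x0:x1].reshape(-1,3);s=c[(c[:,2]>45)&(c[:,2]<75)];print(n,circ(s,13),s[:,2].max())
# mouth: rim points
for n in("scene","side"):
    d=load(n+"0.npz");C=cloud(d);x0,y0,x1,y1=(310,140,410,255) if n=="scene" else (285,240,375,340)
    c=C[y0:y1,x0:x1].reshape(-1,3);col=d["color"][y0:y1,x0:x1].reshape(-1,3).astype(int)
    sat=col.max(1)-col.min(1)
    s=c[(c[:,2]>98)&(c[:,2]<107)&(sat<35)];print(n,len(s),circ(s),s.min(0),s.max(0),s.mean(0))
    s=c[(c[:,2]>80)&(c[:,2]<98)&(sat<35)];print(len(s),circ(s))
    br=c[(c[:,2]>85)&(col[:,0]>col[:,2]+50)]
    for m in (br[:,1]<90,br[:,1]>115): print("cam",br[m].mean(0).round(1), br[m][:,2].max())
E
```

```text
purple (array([ 416.22499246, -124.19678827]), np.float64(8.952350086446762)) 69.81998482211372
pink (array([ 534.00954169, -220.94245203]), np.float64(3.9955914792979925)) 70.23276759229452
steel (array([ 499.41687631, -148.4532292 ]), np.float64(3.92773929530236)) 70.23552355921129
scene 268 (array([522.56820358, 103.71658406,  20.57179315]), np.float64(4.693811822422725)) [498.15572009  76.38358789  98.15387181] [544.69194083 137.62161797 106.65518548] [523.98473479 105.3717432  101.53827838]
300 (array([523.50868943, 102.3930648 ,  20.46916965]), np.float64(4.086223083971266))
cam [533.8  63.3 117. ] 129.31867853202345
cam [512.4 142.5 118.5] 132.0682809585005
side 167 (array([519.55349252, 107.61868187,  20.77287014]), np.float64(4.67063369808284)) [498.05356444  74.33221303  98.0250353 ] [542.1755126  139.70344856 106.05164559] [520.10215579 105.27856308 101.41286247]
195 (array([519.11702175, 110.79286603,  22.10317816]), np.float64(3.068729326182744))
cam [530.5  66.6 116.9] 130.49692212117975
cam [509.6 143.9 110.3] 131.32445101714632
```

Call:
step_arm(
  increments="4.2 -3.1 0 0 0 -0.148; 8.4 -6.2 0 0 0 -0.296; 12.6 -9.3 0 0 0 -0.444; 16.8 -12.4 0 0 0 -0.592; 21 -15.5 0 0 0 -0.74",
  gripper=6.0,
)

```text
time: 0.78
eef_pos: [362.3, -364.7, 231.2]
orientation: [0.852, 0.524, 0.0, -0.0]
force: [0.3, 0.5, -0.3]
grip_width: 60.3
```

Call:
step_arm(
  increments="5.1 0.5 0 0 0 -0.147; 10.2 1 0 0 0 -0.294; 15.4 1.5 0 0 0 -0.441; 20.5 2 0 0 0 -0.587; 25.6 2.5 0 0 0 -0.733",
)

```text
time: 1.4
eef_pos: [501.0, -148.1, 231.2]
orientation: [0.607, 0.795, -0.0, -0.0]
force: [0.6, -0.5, -0.1]
grip_width: 60.2
```

```bash
cat > snap.py <<'E'
import sys
from station import monitor,cams
import cv2,numpy as np
def snap(n,tag):
    d=cams.camera(n); cv2.imwrite(f"pics/{n}{tag}.png",d["color"][:,:,::-1]); np.savez(f"{n}{tag}.npz",**{k:d[k] for k in("color","z_map","intrinsics","T")}); return d
if __name__=="__main__":
    for n in sys.argv[2:]: snap(n,sys.argv[1])
    o=monitor.get_obs(); print({k:np.round(o[k],4).tolist() for k in("time","qpos","eef_pos","orientation","force","wrist_torque","grip_width")})
E
python3 snap.py 1 wrist
```

```text
{'time': 1.45, 'qpos': [-0.4932, 0.3907, 1.6868, 0.0055, 1.0636, -0.7683], 'eef_pos': [503.5203, -143.0075, 231.3359], 'orientation': [0.6045, 0.7966, 0.0024, -0.0001], 'force': [2.3957, 1.353, -0.4633], 'wrist_torque': [0.084, -0.0623, 0.0349], 'grip_width': 59.9422}
```

View pics/wrist1.png

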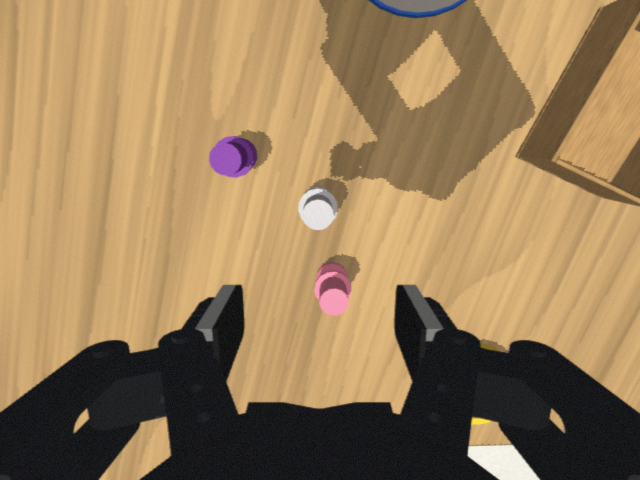

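```bash
python3 - <<'E'
from h import *
d=load("wrist1.npz");C=cloud(d)
c=C[185:235,295:342].reshape(-1,3)
s=c[(c[:,2]>61)&(c[:,2]<72)];print(len(s),s.mean(0),circ(s),s.min(0),s.max(0))
(cx,cy),r=cv2.minEnclosingCircle(np.argwhere((C[185:235,295:342,2]>62))[:,::-1].astype(np.float32)); wt=(cx+295,cy+185);print(wt,r)
ob=[(d,wt)]
for n,b in(("scene",(210,220,240,265)),("side",(355,212,385,255))):
    e=load(n+"0.npz");D=cloud(e);x0,y0,x1,y1=b
    m=np.argwhere(D[y0:y1,x0:x1,2]>63);
    if n=="side":
        P=D[y0:y1,x0:x1][m[:,0],m[:,1]]; m=m[(P[:,1]>-175)]
    uv=m.mean(0)[::-1]+[x0,y0];print(n,uv,len(m),proj(e,[499.5,-148.5,66]));ob.append((e,uv))
print(tri(ob),tri(ob[:2]),tri(ob[1:]))
crop(d,(290,180,345,240),10,"pics/w1p.png")
E
python3 snap.py 1b wrist
```

```text
753 [ 498.7455809  -146.80868201   65.02457815] (array([ 498.77167425, -146.89927812,    9.14222551]), np.float64(3.1006422987963465)) [ 486.14783045 -160.29181188   61.11387236] [ 511.59607713 -134.07421625   67.65926843]
(317.15511322021484, 214.25043296813965) 15.402617454528809
scene [219.9261745  229.95302013] 149 [219.87824392 229.26554103]
side [370.16129032 222.90322581] 62 [370.23194264 221.86251138]
(array([ 499.02484007, -147.91517842,   63.3401264 ]), [np.float64(0.6257850890998062), np.float64(0.6729742352733225), np.float64(0.3546807905978446)]) (array([ 498.69054422, -147.95374433,   62.92805537]), [np.float64(0.5952941665907783), np.float64(0.5952941665907513)]) (array([ 499.18682486, -148.37490254,   63.35434845]), [np.float64(0.3738890749855424), np.float64(0.3738890749854534)])
{'time': 1.5, 'qpos': [-0.4972, 0.3904, 1.6879, 0.0019, 1.0635, -0.7662], 'eef_pos': [501.9565, -145.5665, 231.175], 'orientation': [0.6063, 0.7953, 0.0008, -0.0002], 'force': [-0.5308, -0.6389, 0.3029], 'wrist_torque': [-0.0498, 0.0549, 0.0002], 'grip_width': 60.1949}
```

View pics/w1p.png

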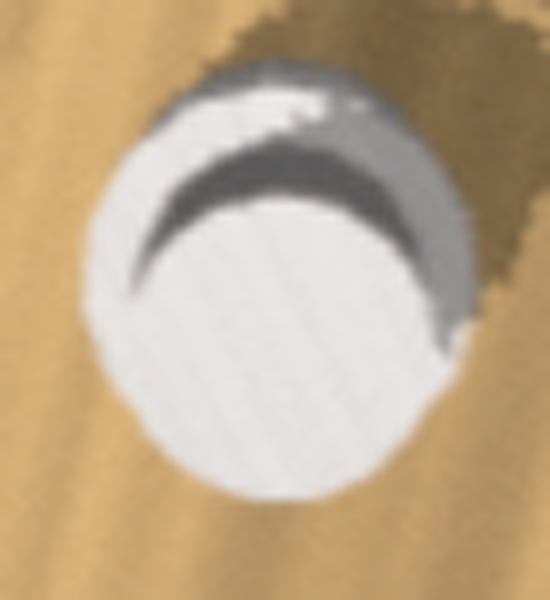

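Across the three views the plug's top centre comes out at about (499,-148), 63 to 65 mm high. The text says 66 mm, so they agree. Now I'll descend onto the stem, keeping the TCP about 39 mm up so the fingers clear the flange.

Call:
step_arm(
  increments="0 -0.2 5 0 0 0; 0 -0.2 10 0 0 0; 0 -0.2 14 0 0 0; 0 -0.2 17.2 0 0 0; 0 -0.2 19.2 0 0 0",
)

```text
time: 2.12
eef_pos: [497.3, -150.6, 37.5]
orientation: [0.61, 0.793, -0.0, -0.001]
force: [-0.9, 0.2, 0.9]
grip_width: 60.0
```

```bash
python3 snap.py 2 wrist
```

```text
{'time': 2.175, 'qpos': [-0.5093, 0.7085, 1.8366, -0.0005, 0.6022, -0.7682], 'eef_pos': [496.3179, -150.136, 35.8626], 'orientation': [0.6098, 0.7926, -0.0006, -0.0028], 'force': [-0.8184, 0.4627, -1.7864], 'wrist_torque': [-0.0043, 0.0271, 0.0265], 'grip_width': 59.9032}
```

View pics/wrist2.png

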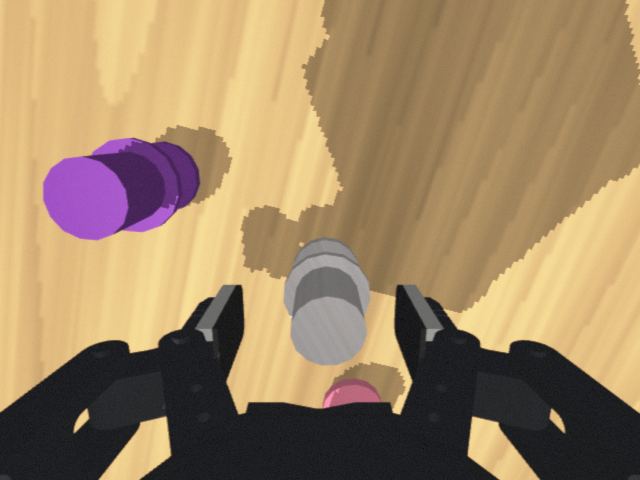

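Call:
step_arm(
  increments="0 0 0 0 0 0; 0 0 0 0 0 0; 0 0 0 0 0 0",
)

```text
time: 2.55
eef_pos: [499.0, -150.6, 40.4]
orientation: [0.609, 0.793, 0.0, 0.001]
force: [0.6, -0.2, -0.8]
grip_width: 60.4
```

```bash
python3 snap.py 3 wrist scene side; python3 - <<'E'
from h import *
d=load("wrist3.npz");C=cloud(d)
c=C[230:370,280:375].reshape(-1,3)
s=c[(c[:,2]>61)&(c[:,2]<72)];print(len(s),s.mean(0),s.min(0),s.max(0))
s=c[(c[:,2]>42)&(c[:,2]<60)];print(circ(s,13))
crop(load("side3.npz"),(330,180,430,260),7,"pics/side3c.png")
E
```

```text
{'time': 2.7, 'qpos': [-0.5075, 0.7008, 1.8346, -0.0, 0.6049, -0.7685], 'eef_pos': [498.7508, -150.3247, 39.9871], 'orientation': [0.609, 0.7931, 0.0001, 0.0006], 'force': [0.6422, 0.3512, -0.5226], 'wrist_torque': [0.0111, -0.0488, 0.0089], 'grip_width': 60.0269}
4255 [ 498.71850205 -146.34309298   64.92444429] [ 486.04737554 -160.69992317   61.00329448] [ 511.83868797 -134.00109219   67.40141787]
(array([ 499.0749517 , -147.52288733]), np.float64(0.21069769454415374))
```

View pics/side3c.png

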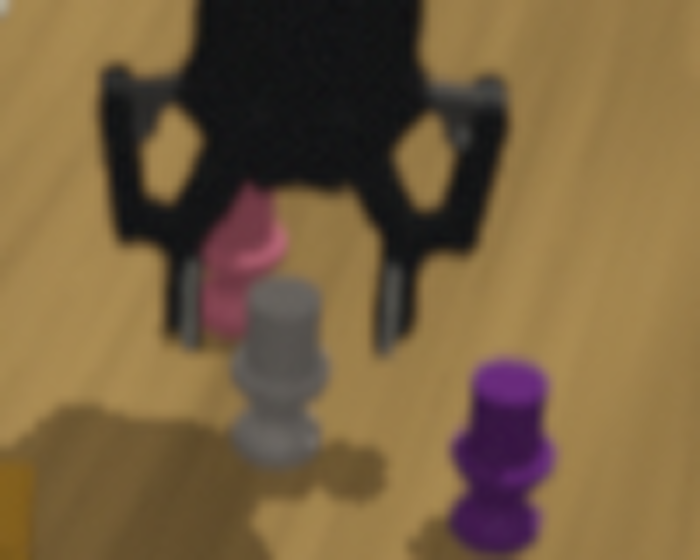

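Call:
step_arm(
  increments="0.28 0.1 0.1 0 0 0; 0.28 0.1 0.1 0 0 0; 0.28 0.1 0.1 0 0 0",
)

```text
time: 3.08
eef_pos: [498.7, -147.1, 38.3]
orientation: [0.609, 0.793, -0.0, -0.0]
force: [-0.5, 0.7, -0.7]
grip_width: 60.0
```

Call:
step_arm(
  increments="0 0 0 0 0 0; 0 0 0 0 0 0; 0 0 0 0 0 0; 0 0 0 0 0 0; 0 0 0 0 0 0",
  gripper=1.5,
)

```text
time: 3.7
eef_pos: [498.7, -147.3, 38.5]
orientation: [0.609, 0.793, 0.0, 0.0]
force: [-0.2, -0.6, 2.7]
grip_width: 24.2
```

```bash
python3 snap.py 4 wrist scene side; python3 - <<'E'
from h import *
crop(load("side4.npz"),(330,180,430,260),7,"pics/side4c.png")
E
```

```text
{'time': 3.85, 'qpos': [-0.5022, 0.7034, 1.8365, -0.0, 0.6015, -0.7632], 'eef_pos': [498.7407, -147.2554, 38.4514], 'orientation': [0.6091, 0.7931, 0.0, 0.0001], 'force': [-0.5575, -0.5198, 3.8431], 'wrist_torque': [0.0287, 0.0259, 0.0123], 'grip_width': 23.9567}
```

View pics/side4c.png

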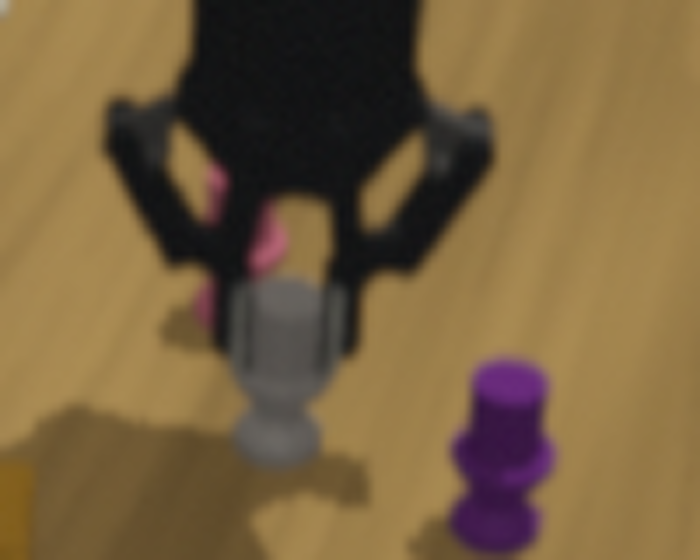

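View pics/wrist4.png

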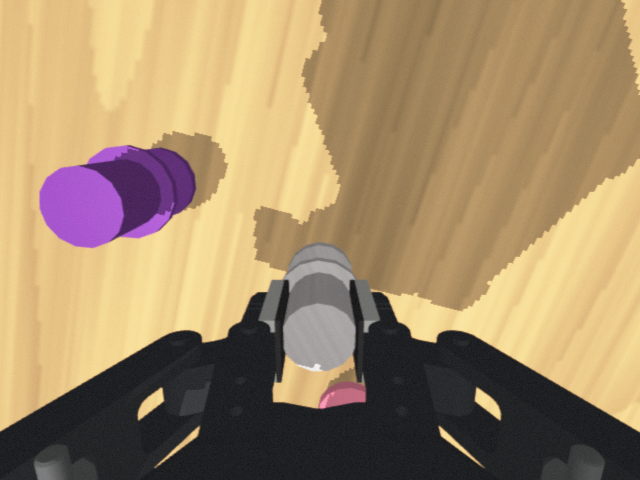

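Call:
step_arm(
  increments="0 0 -3 0 0 0; 0 0 -8 0 0 0; 0 0 -13 0 0 0; 0 0 -16 0 0 0; 0 0 -16 0 0 0",
)

```text
time: 4.47
eef_pos: [499.7, -147.7, 200.0]
orientation: [0.609, 0.793, 0.0, 0.002]
force: [-0.4, 0.1, -1.6]
grip_width: 24.3
```

Call:
step_arm(
  increments="4 2.3 0 0 0 0; 8 4.6 0 0 0 0; 12 6.9 0 0 0 0; 15 8.7 0 0 0 0; 15 8.7 0 0 0 0",
)

```text
time: 5.1
eef_pos: [542.8, 22.6, 195.8]
orientation: [0.608, 0.794, -0.001, -0.002]
force: [-0.5, -1.7, -2.5]
grip_width: 24.6
```

Call:
step_arm(
  increments="0 0 0 0 0 0; 0 0 0 0 0 0; 0 0 0 0 0 0",
)

```text
time: 5.48
eef_pos: [543.8, 19.2, 198.1]
orientation: [0.61, 0.793, -0.0, -0.0]
force: [0.3, -0.3, -1.9]
grip_width: 24.2
```

```bash
python3 snap.py 5 wrist scene side
```

```text
{'time': 5.625, 'qpos': [-0.1694, 0.4624, 1.6707, -0.0, 1.0084, -0.4294], 'eef_pos': [543.9867, 19.5727, 198.3812], 'orientation': [0.6095, 0.7928, 0.0, 0.0001], 'force': [-0.5537, 0.0545, -2.2358], 'wrist_torque': [0.0118, -0.009, -0.0457], 'grip_width': 24.6016}
```

View pics/wrist5.png

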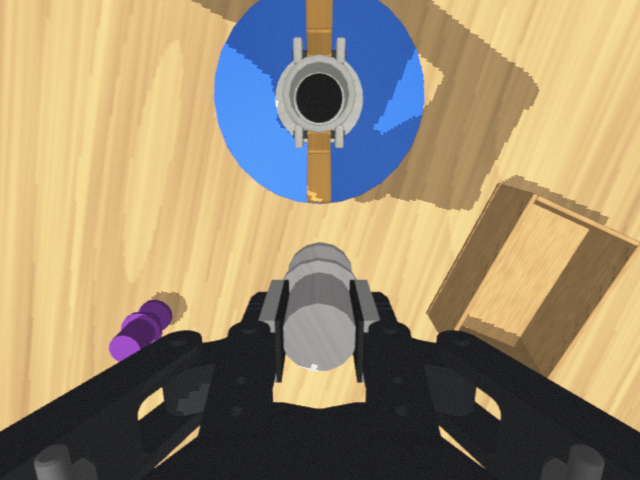

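```bash
python3 - <<'E'
from h import *
d=load("wrist5.npz");C=cloud(d)
crop(d,(265,0,375,215),3.5,"pics/w5c.png")
g=C[30:160,265:375];col=d["color"][30:160,265:375].astype(int);sat=col.max(2)-col.min(2)
m=(sat<40)&(g[...,2]>99)&(g[...,2]<107);s=g[m];print(len(s),s.mean(0),circ(s),np.median(s[:,2]))
# pot rim
b=C[:210,200:440];cb=d["color"][:210,200:440].astype(int)
mm=((cb[...,2]>cb[...,0]+60)&(b[...,2]>52)&(b[...,2]<66)).astype(np.uint8)
cs=max(cv2.findContours(mm,cv2.RETR_EXTERNAL,cv2.CHAIN_APPROX_NONE)[0],key=len)[:,0]
cs=cs[(cs[:,1]>2)];P=b[cs[:,1],cs[:,0]];print("pot",circ(P))
# arms
br=(col[...,0]>col[...,2]+50)&(g[...,2]>85)
G=C[0:215,265:375];cc=d["color"][0:215,265:375].astype(int);br=(cc[...,0]>cc[...,2]+60)&(G[...,2]>85)&(G[...,2]<140);P=G[br]
lo=P[P[:,1]<95];hi=P[P[:,1]>115]
for q in(lo,hi): print(len(q),q.mean(0),q.min(0),q.max(0))
# plug
g=C[240:372,280:362].reshape(-1,3);print("plugz",np.nanmax(g[:,2]))
for a,bb,r in((215,235,None),(203,212,13),(190,203,13)):
    s=g[(g[:,2]>a)&(g[:,2]<bb)]; 
    if len(s)>20:print(a,len(s),s.mean(0),circ(s,13))
E
```

```text
2437 [519.65127423 106.61467358 101.58075058] (array([520.0246729 , 105.26523013,  20.58490388]), np.float64(4.465595359667185)) 101.58891474573821
pot (array([491.02135905,  92.81317334,  45.60702725]), np.float64(16.40548409501712))
1557 [530.64875095  65.75701318 116.65360208] [518.91177053  45.46536177  95.58457694] [541.32430475  86.76325531 128.86223113]
1330 [511.90900714 137.12565059 113.10900781] [502.80796442 124.49309657  95.23701997] [521.40579407 148.91061948 123.09646321]
plugz 236.22388433981803
215 5585 [543.21875846  21.37023856 224.49316122] (array([543.59489905,  19.04426931]), np.float64(4.663350955078342))
203 789 [541.09717248  29.34213872 207.58080642] (array([543.4338805 ,  19.07023714]), np.float64(2.4528598161622717))
190 1534 [540.11862367  31.03661684 196.57813201] (array([542.8274814 ,  21.32078609]), np.float64(1.9852895214793451))
```

View pics/w5c.png

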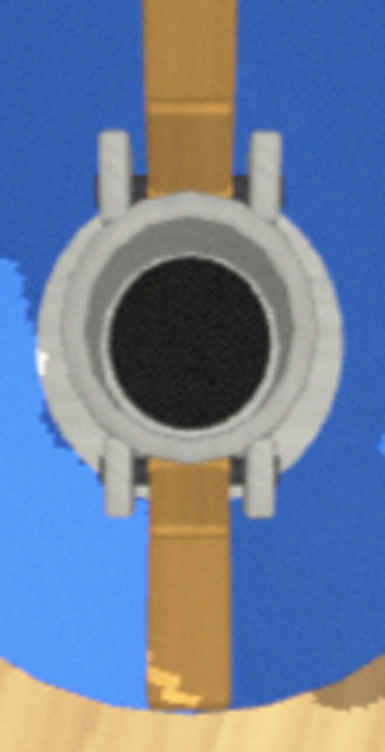

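```bash
python3 - <<'E'
from h import *
d=load("wrist5.npz")
def atz(d,uv,z):
    o,r=ray(d,uv);return o+r*(z-o[2])/r[2]
for uv in((319,93.4),(319,92.8)):print(atz(d,uv,103))
crop(d,(270,235,370,380),5,"pics/w5p.png")
g=cv2.cvtColor(d["color"],cv2.COLOR_RGB2GRAY)
# scene/side mouth triangulation using predicted ellipse check
for n,b in(("scene",(330,160,390,220)),("side",(300,255,360,310))):
    e=load(n+"0.npz");im=e["color"][b[1]:b[3],b[0]:b[2],::-1].copy();k=10;im=cv2.resize(im,None,fx=k,fy=k,interpolation=cv2.INTER_CUBIC)
    for r in(17.5,22):
        p=[((proj(e,[520+r*np.cos(a),105.5+r*np.sin(a),103])-np.array(b[:2])+.5)*k).astype(int) for a in np.linspace(0,6.28,60)]
        cv2.polylines(im,[np.array(p)],True,(0,0,255),1)
    cv2.imwrite(f"pics/{n}_ell.png",im)
E
python3 -c "
import cv2,numpy as np
a=cv2.imread('pics/scene_ell.png');b=cv2.imread('pics/side_ell.png');a=cv2.resize(a,(400,400));b=cv2.resize(b,(400,366))
o=np.zeros((400,800,3),np.uint8);o[:,:400]=a;o[:366,400:]=b;cv2.imwrite('pics/ell.png',o)"
```

```text
[520.36526258 105.59564802 103.        ]
[520.27990008 105.91640018 103.        ]
```

View pics/ell.png

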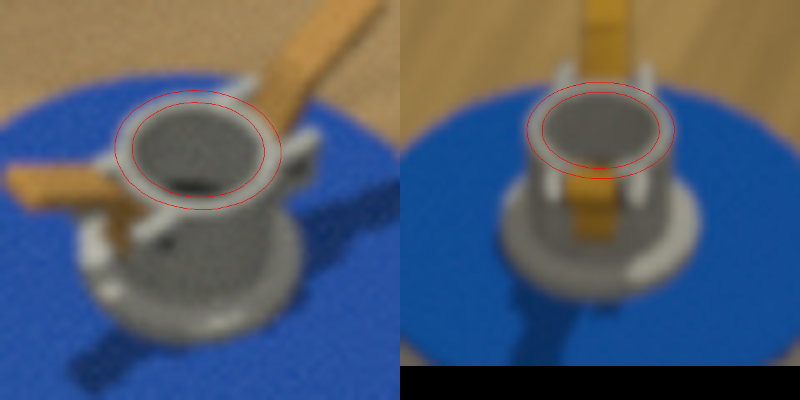

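View pics/w5p.png

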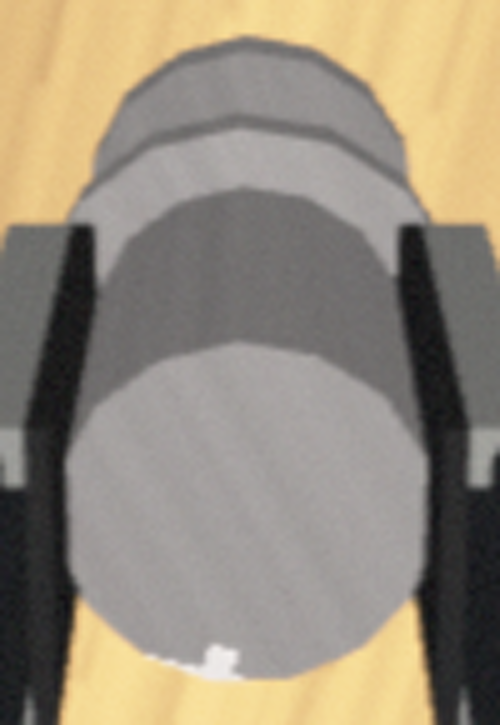

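```bash
python3 - <<'E'
from h import *
d=load("wrist5.npz")
for z in(225,226,227):
    o,r=ray(d,(319.4,337));p=o+r*(z-o[2])/r[2];print(p, [520.2,105.5]-p[:2])
tx=np.array([-.258,.966]);ty=np.array([.966,.258])
D=np.array([520.2,105.5])-p[:2];print(D@tx,D@ty); D=np.array([520.2,105.5])-[543.9,19.5];print(D@tx,D@ty)
C=cloud(d);g=C[240:372,280:362];
s=g.reshape(-1,3);s=s[(s[:,2]>222)&(s[:,2]<229)];print(s.mean(0),s.min(0),s.max(0))
E
```

```text
[543.40688826  19.51461384 225.        ] [-23.20688826  85.98538616]
[543.25550542  20.07860088 226.        ] [-23.05550542  85.42139912]
[543.10412257  20.64258791 227.        ] [-22.90412257  84.85741209]
87.88152369858707 -0.2321700833179528
89.19059999999998 -0.7061999999999333
[543.08872995  19.91662373 224.68400531] [527.53290069   5.69448714 222.01379154] [557.59985579  34.33684949 228.99714042]
```

Call:
step_arm(
  increments="4 0 0 0 0 0; 7 0 0 0 0 0; 8.85 -0.05 0 0 0 0; 8.85 -0.05 2 0 0 0; 8.85 -0.05 4.3 0 0 0",
)

```text
time: 6.25
eef_pos: [521.5, 105.6, 155.5]
orientation: [0.609, 0.793, 0.001, 0.001]
force: [-0.6, -0.1, -2.4]
grip_width: 24.7
```

Call:
step_arm(
  increments="0 0 0 0 0 0; 0 0 0 0 0 0; 0 0 0 0 0 0",
)

```text
time: 6.62
eef_pos: [521.6, 105.4, 156.3]
orientation: [0.609, 0.793, 0.001, 0.001]
force: [-0.4, 0.0, -1.8]
grip_width: 24.4
```

```bash
python3 snap.py 6 wrist scene side; python3 - <<'E'
from h import *
a=load("scene6.npz")["color"][130:230,310:410,::-1];b=load("side6.npz")["color"][220:320,280:380,::-1]
f=lambda x:cv2.resize(x,(400,400),interpolation=cv2.INTER_CUBIC)
cv2.imwrite("pics/p6.png",np.hstack([f(a),f(b)]))
E
```

```text
{'time': 6.775, 'qpos': [-0.0106, 0.5091, 1.7413, -0.0, 0.8898, -0.2715], 'eef_pos': [521.1315, 105.4694, 155.9963], 'orientation': [0.6091, 0.7931, 0.0004, 0.0006], 'force': [0.1777, 0.2338, -2.1545], 'wrist_torque': [-0.0033, 0.0115, -0.0001], 'grip_width': 24.4558}
```

View pics/p6.png

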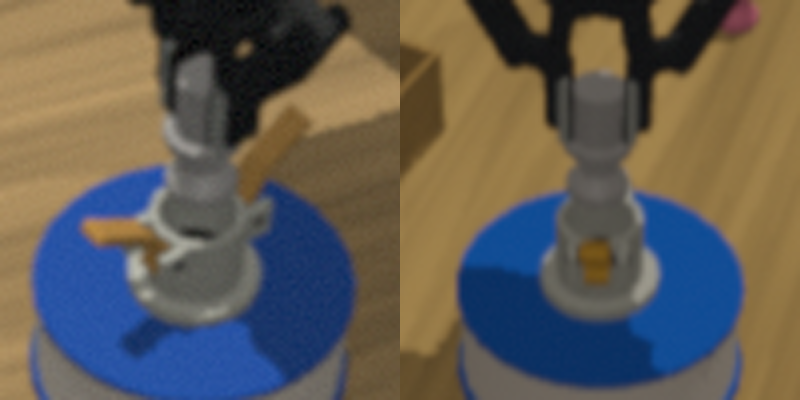

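View pics/wrist6.png

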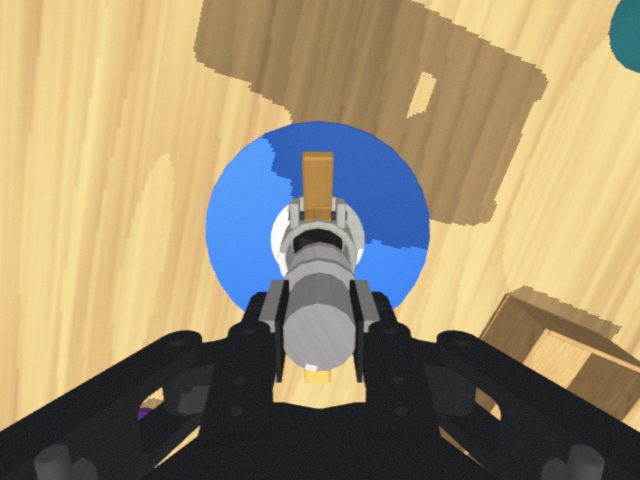

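Call:
step_arm(
  increments="0 0 0.8 0 0 0; 0 0 1.6 0 0 0; 0 0 2.2 0 0 0; 0 0 2.2 0 0 0",
)

```text
time: 7.28
eef_pos: [520.1, 105.5, 132.4]
orientation: [0.609, 0.793, -0.001, -0.001]
force: [-0.1, -0.6, -2.2]
grip_width: 24.1
```

Call:
step_arm(
  increments="0 0 0.4 0 0 0; 0 0 0.8 0 0 0; 0 0 1.2 0 0 0; 0 0 1.2 0 0 0",
)

```text
time: 7.78
eef_pos: [520.4, 105.5, 121.0]
orientation: [0.609, 0.793, -0.0, -0.0]
force: [-1.1, 0.6, -1.6]
grip_width: 24.3
```

```bash
python3 snap.py 7 wrist scene side; python3 - <<'E'
from h import *
a=load("scene7.npz")["color"][130:230,310:410,::-1];b=load("side7.npz")["color"][220:320,280:380,::-1]
f=lambda x:cv2.resize(x,(400,400),interpolation=cv2.INTER_CUBIC)
cv2.imwrite("pics/p7.png",np.hstack([f(a),f(b)]))
E
```

```text
{'time': 7.925, 'qpos': [-0.0105, 0.5648, 1.7673, 0.0, 0.8094, -0.2715], 'eef_pos': [520.7727, 105.5373, 121.3833], 'orientation': [0.6091, 0.7931, 0.0001, 0.0001], 'force': [-0.2019, -0.682, -3.2513], 'wrist_torque': [0.0009, -0.0432, -0.0006], 'grip_width': 24.3472}
```

View pics/p7.png

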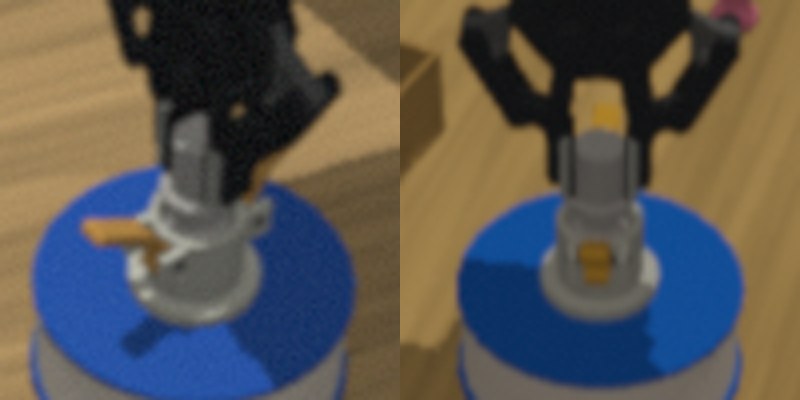

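Call:
step_arm(
  increments="0 0 0.4 0 0 0; 0 0 0.7 0 0 0; 0 0 0.7 0 0 0; 0 0 0.7 0 0 0",
)

```text
time: 8.43
eef_pos: [520.7, 105.5, 114.3]
orientation: [0.609, 0.793, -0.0, -0.0]
force: [-0.5, -0.1, -2.9]
grip_width: 24.3
```

Call:
step_arm(
  increments="0 0 0.1 0 0 0; 0 0 0.1 0 0 0; 0 0 0.1 0 0 0",
)

```text
time: 8.8
eef_pos: [520.8, 105.6, 113.5]
orientation: [0.609, 0.793, 0.0, 0.0]
force: [0.3, 0.9, -1.7]
grip_width: 24.5
```

Call:
step_arm(
  increments="0 0 0.1 0 0 0; 0 0 0.1 0 0 0; 0 0 0.1 0 0 0",
)

```text
time: 9.18
eef_pos: [520.8, 105.6, 112.5]
orientation: [0.609, 0.793, 0.0, 0.0]
force: [-0.5, 0.3, 1.9]
grip_width: 24.2
```

Call:
step_arm(
  increments="0 0 0.1 0 0 0; 0 0 0.1 0 0 0; 0 0 0.1 0 0 0",
)

```text
time: 9.55
eef_pos: [520.9, 105.5, 111.6]
orientation: [0.609, 0.793, 0.0, 0.0]
force: [-0.9, 0.1, 4.7]
grip_width: 24.6
```

Call:
step_arm(
  increments="0 0 -0.1 0 0 0; 0 0 -0.1 0 0 0",
)

```text
time: 9.8
eef_pos: [520.9, 105.6, 112.3]
orientation: [0.609, 0.793, 0.0, 0.0]
force: [0.0, 0.4, 3.1]
grip_width: 24.0
```

Call:
step_arm(
  increments="0 0 0 0 0 0; 0 0 0 0 0 0; 0 0 0 0 0 0; 0 0 0 0 0 0",
  gripper=5.0,
)

```text
time: 10.3
eef_pos: [520.6, 105.5, 112.2]
orientation: [0.609, 0.793, -0.0, -0.0]
force: [0.6, 0.6, 0.2]
grip_width: 49.8
```

```bash
python3 snap.py 8 wrist scene side; python3 - <<'E'
from h import *
a=load("scene8.npz")["color"][130:230,310:410,::-1];b=load("side8.npz")["color"][220:320,280:380,::-1]
f=lambda x:cv2.resize(x,(400,400),interpolation=cv2.INTER_CUBIC)
cv2.imwrite("pics/p8.png",np.hstack([f(a),f(b)]))
E
```

```text
{'time': 10.45, 'qpos': [-0.0105, 0.5799, 1.7733, 0.0, 0.7884, -0.2715], 'eef_pos': [520.6752, 105.5407, 112.28], 'orientation': [0.6091, 0.7931, -0.0, -0.0], 'force': [0.8322, -0.6911, 0.0185], 'wrist_torque': [-0.0257, 0.0012, -0.0075], 'grip_width': 49.9491}
```

View pics/p8.png

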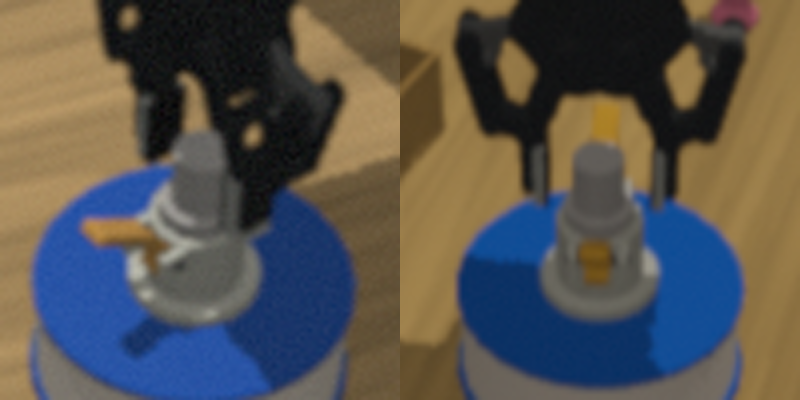

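Call:
step_arm(
  increments="0 0 -2 0 0 0; 0 0 -6 0 0 0; 0 0 -10 0 0 0; 0 0 -10 0 0 0.18; 0 0 -10 0 0 0.36",
)

```text
time: 11.08
eef_pos: [520.9, 105.5, 213.2]
orientation: [0.743, 0.669, 0.001, 0.001]
force: [0.3, -0.1, 0.4]
grip_width: 49.9
```

Call:
step_arm(
  increments="0 0 0 0 0 0.18; 0 0 0 0 0 0.36; 0 0 0 0 0 0.54; 0 0 0 0 0 0.72; 0 0 0 0 0 0.9",
  gripper=7.8,
)

```text
time: 11.7
eef_pos: [520.5, 105.5, 212.3]
orientation: [0.96, 0.279, -0.0, -0.0]
force: [0.2, -0.2, 0.6]
grip_width: 78.1
```

Call:
step_arm(
  increments="0 0 0 0 0 0.16; 0 0 0 0 0 0.31; 0 0 0 0 0 0.31; 0 0 0 0 0 0.31; 0 0 0 0 0 0.31",
)

```text
time: 12.32
eef_pos: [520.7, 105.5, 212.3]
orientation: [0.991, 0.131, -0.0, -0.0]
force: [0.2, -0.4, 0.6]
grip_width: 77.9
```

```bash
python3 snap.py 9 wrist scene side
```

```text
{'time': 12.475, 'qpos': [-0.0105, 0.427, 1.688, -0.0, 1.0267, 1.298], 'eef_pos': [520.6776, 105.5281, 212.3036], 'orientation': [0.9914, 0.1308, -0.0, -0.0], 'force': [0.3365, -0.4226, 0.1365], 'wrist_torque': [-0.0314, -0.0164, 0.0027], 'grip_width': 77.5788}
```

View pics/wrist9.png

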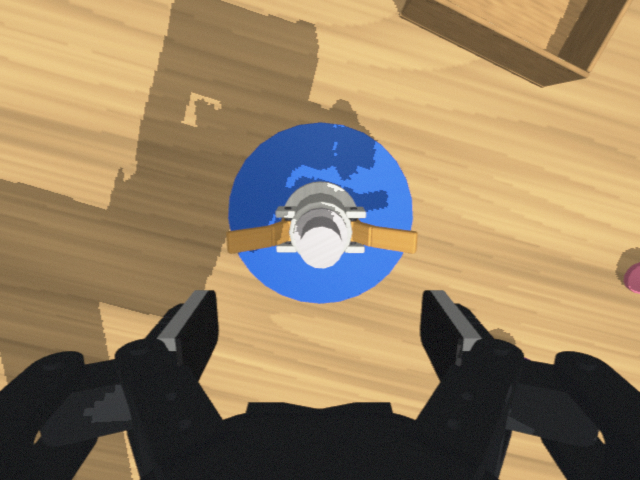

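```bash
python3 - <<'E'
from h import *
d=load("wrist9.npz");C=cloud(d);g=C[190:280,280:365].reshape(-1,3)
s=g[(g[:,2]>132)&(g[:,2]<150)];print("plug top",s.mean(0),np.median(s[:,2]),s.min(0),s.max(0))
col=d["color"].astype(int)
m=(col[...,0]>col[...,2]+60)&(C[...,2]>85)&(C[...,2]<145)
m[:200]=0;m[270:]=0
t=np.array([-.2594,.9658])
P=C[m];r=(P[:,:2]-[520.2,105.5])@t;x=(P[:,:2]-[520.2,105.5])@[.9658,.2594]
for sg in(1,-1):
    q=r*sg>20
    for a in range(20,75,5):
        k=q&(abs(r)>=a)&(abs(r)<a+5)
        if k.sum()>3:print(sg,a+2.5,np.median(P[k,2]).round(1),x[k].mean().round(1),k.sum())
E
```

```text
plug top [521.76068551 105.89961975 139.4992081 ] 139.7435540992363 [507.79592764  92.99379195 132.1227641 ] [533.94330617 118.43341444 141.71218238]
1 22.5 101.1 0.8 122
1 27.5 107.8 1.2 193
1 32.5 114.0 1.2 164
1 37.5 117.9 1.2 171
1 42.5 121.2 0.8 183
1 47.5 124.5 1.1 185
1 52.5 127.9 0.8 199
1 57.5 129.3 1.1 113
-1 22.5 100.5 0.5 117
-1 27.5 106.6 1.0 177
-1 32.5 112.4 0.8 172
-1 37.5 115.9 0.6 172
-1 42.5 118.7 0.4 172
-1 47.5 121.6 0.5 180
-1 52.5 124.3 0.4 187
-1 57.5 126.7 0.5 180
-1 62.5 124.9 -0.3 14
```

Call:
step_arm(
  increments="0 0 4 0 0 0; 0 0 7 0 0 0; 0 0 7.8 0 0 0; 0 0 7.8 0 0 0; 0 0 7.8 0 0 0",
)

```text
time: 13.1
eef_pos: [521.7, 105.5, 135.4]
orientation: [0.991, 0.131, 0.001, 0.0]
force: [-0.4, 0.1, -0.0]
grip_width: 78.3
```

```bash
python3 snap.py 10 wrist scene side; python3 - <<'E'
from h import *
a=load("scene10.npz")["color"][130:230,310:410,::-1];b=load("side10.npz")["color"][220:320,280:380,::-1]
f=lambda x:cv2.resize(x,(400,400),interpolation=cv2.INTER_CUBIC)
cv2.imwrite("pics/p10.png",np.hstack([f(a),f(b)]))
E
```

```text
{'time': 13.25, 'qpos': [-0.0104, 0.5419, 1.7573, -0.0, 0.8402, 1.2985], 'eef_pos': [521.3868, 105.5657, 135.365], 'orientation': [0.9914, 0.1306, 0.0011, 0.0002], 'force': [-1.2963, 0.0466, 0.0364], 'wrist_torque': [-0.0035, 0.0464, -0.0073], 'grip_width': 77.8265}
```

View pics/p10.png

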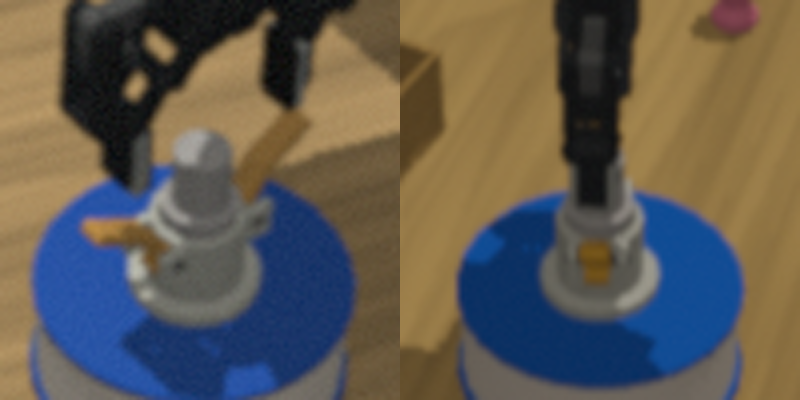

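View pics/wrist10.png

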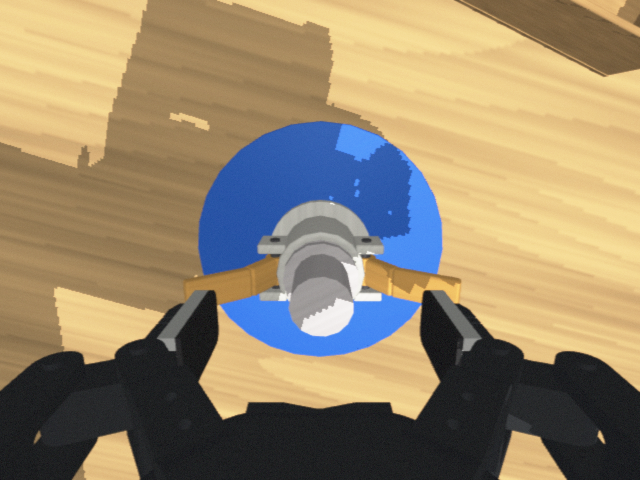

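Call:
step_arm(
  increments="0 0 0.3 0 0 0; 0 0 0.6 0 0 0; 0 0 0.8 0 0 0; 0 0 0.8 0 0 0",
)

```text
time: 13.75
eef_pos: [520.5, 105.5, 126.0]
orientation: [0.991, 0.131, -0.0, -0.0]
force: [0.5, 0.8, -0.4]
grip_width: 78.1
```

Call:
step_arm(
  increments="0 0 0.2 0 0 0; 0 0 0.4 0 0 0; 0 0 0.4 0 0 0",
)

```text
time: 14.12
eef_pos: [520.5, 105.5, 122.1]
orientation: [0.991, 0.131, -0.0, -0.0]
force: [0.5, -0.3, -0.5]
grip_width: 77.9
```

Call:
step_arm(
  increments="0 0 0.15 0 0 0; 0 0 0.3 0 0 0; 0 0 0.3 0 0 0",
)

```text
time: 14.5
eef_pos: [520.6, 105.5, 119.2]
orientation: [0.991, 0.131, -0.0, -0.0]
force: [0.5, 0.7, -0.0]
grip_width: 78.2
```

Call:
step_arm(
  increments="0 0 0.15 0 0 0; 0 0 0.3 0 0 0; 0 0 0.3 0 0 0",
)

```text
time: 14.88
eef_pos: [520.6, 105.5, 116.2]
orientation: [0.991, 0.131, -0.0, -0.0]
force: [0.5, -0.7, 0.7]
grip_width: 78.1
```

Call:
step_arm(
  increments="0 0 0.15 0 0 0; 0 0 0.3 0 0 0; 0 0 0.3 0 0 0",
)

```text
time: 15.25
eef_pos: [520.8, 105.6, 113.4]
orientation: [0.991, 0.13, 0.0, -0.0]
force: [-0.8, 0.0, -0.1]
grip_width: 77.9
```

Call:
step_arm(
  increments="0 0 0.1 0 0 0; 0 0 0.2 0 0 0; 0 0 0.2 0 0 0",
)

```text
time: 15.62
eef_pos: [520.8, 105.6, 111.3]
orientation: [0.991, 0.131, 0.0, -0.0]
force: [-0.2, 1.5, 1.7]
grip_width: 78.2
```

```bash
cat > pv.py <<'E'
import sys
from snap import *
from h import *
t=sys.argv[1]
for n in("wrist","scene"): snap(n,t)
w=load(f"wrist{t}.npz")["color"][190:390,120:520,::-1];a=load(f"scene{t}.npz")["color"][130:230,310:410,::-1]
f=lambda x,s:cv2.resize(x,s,interpolation=cv2.INTER_CUBIC)
cv2.imwrite(f"pics/q{t}.png",np.hstack([f(w,(500,250)),f(a,(250,250))]))
# cam heights
d=load(f"wrist{t}.npz");C=cloud(d);col=d["color"].astype(int)
m=(col[...,0]>col[...,2]+60)&(C[...,2]>80)&(C[...,2]<145);m[:190]=0;m[330:]=0
P=C[m];r=(P[:,:2]-[520.2,105.5])@[-.2594,.9658]
for sg in(1,-1):
    print(sg,[(a,float(np.median(P[k,2]).round(1))) for a in range(25,75,5) for k in[(r*sg>=a-2.5)&(r*sg<a+2.5)] if k.sum()>5])
o=monitor.get_obs();print(o["time"],o["eef_pos"].round(1),o["force"].round(1),o["wrist_torque"].round(3))
E
python3 pv.py 11
```

```text
1 [(25, 102.6), (30, 109.5), (35, 114.1), (40, 116.5), (50, 122.4), (55, 125.4), (60, 126.5)]
-1 [(25, 102.5), (30, 109.4), (35, 114.1), (40, 116.3), (50, 122.2), (55, 125.5), (60, 126.7)]
15.725 [520.8 105.5 111.3] [ 0.3 -0.4 -0.1] [ 0.109 -0.058  0.02 ]
```

View pics/q11.png

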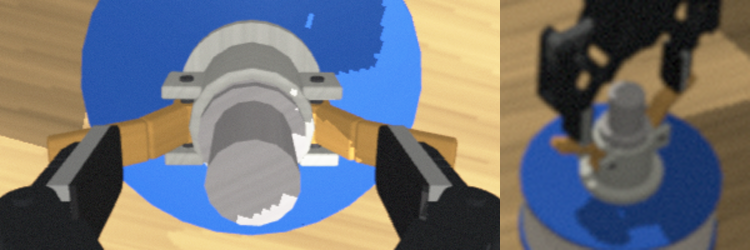

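The arms are level with each other now, both 125.4 mm high 55 mm out, and both touch the fingers. I'll push them down together in small steps.

Call:
step_arm(
  increments="0 0 0.12 0 0 0; 0 0 0.25 0 0 0; 0 0 0.25 0 0 0",
)

```text
time: 16.1
eef_pos: [521.0, 105.5, 109.0]
orientation: [0.991, 0.131, 0.0, 0.0]
force: [0.2, 0.0, 3.6]
grip_width: 77.7
```

Call:
step_arm(
  increments="0 0 0.12 0 0 0; 0 0 0.25 0 0 0; 0 0 0.25 0 0 0",
)

```text
time: 16.48
eef_pos: [521.0, 105.5, 106.4]
orientation: [0.991, 0.131, 0.0, 0.0]
force: [0.3, -0.7, 4.0]
grip_width: 77.8
```

Call:
step_arm(
  increments="0 0 0.1 0 0 0; 0 0 0.2 0 0 0; 0 0 0.2 0 0 0",
)

```text
time: 16.85
eef_pos: [521.0, 105.5, 104.5]
orientation: [0.991, 0.131, 0.0, 0.0]
force: [0.6, -0.3, 4.3]
grip_width: 78.3
```

```bash
python3 pv.py 12
```

```text
1 [(25, 100.4), (30, 105.1), (35, 109.5), (40, 111.4), (50, 114.6), (55, 116.4), (60, 118.3), (65, 119.2)]
-1 [(25, 100.5), (30, 105.3), (35, 109.7), (40, 111.6), (50, 115.0), (55, 116.9), (60, 119.0), (65, 120.0)]
16.95 [521.  105.5 104.5] [ 0.7 -0.1  4.9] [-0.029 -0.088  0.018]
```

Call:
step_arm(
  increments="0 0 0.1 0 0 0; 0 0 0.2 0 0 0; 0 0 0.2 0 0 0",
)

```text
time: 17.32
eef_pos: [521.0, 105.5, 102.5]
orientation: [0.991, 0.131, 0.0, 0.0]
force: [1.2, -0.2, 5.2]
grip_width: 78.1
```

Call:
step_arm(
  increments="0 0 0.1 0 0 0; 0 0 0.2 0 0 0; 0 0 0.2 0 0 0",
)

```text
time: 17.7
eef_pos: [521.1, 105.5, 100.8]
orientation: [0.991, 0.131, 0.0, 0.0]
force: [-0.3, 0.1, 7.0]
grip_width: 77.7
```

Call:
step_arm(
  increments="0 0 0.1 0 0 0; 0 0 0.2 0 0 0; 0 0 0.2 0 0 0",
)

```text
time: 18.08
eef_pos: [521.2, 105.4, 99.0]
orientation: [0.991, 0.131, 0.001, 0.0]
force: [0.4, -0.4, 8.8]
grip_width: 78.0
```

```bash
python3 pv.py 13
```

```text
1 [(25, 99.5), (30, 102.3), (35, 105.4), (40, 107.0), (50, 108.7), (55, 109.4), (60, 110.1), (65, 110.6), (70, 110.6)]
-1 [(25, 99.5), (30, 102.3), (35, 105.4), (40, 107.2), (50, 108.8), (55, 109.5), (60, 110.3), (65, 110.9), (70, 111.1)]
18.175 [521.3 105.4  99. ] [-0.5 -0.8  8.9] [-0.082 -0.031 -0.019]
```

Call:
step_arm(
  increments="0 0 0.1 0 0 0; 0 0 0.2 0 0 0; 0 0 0.2 0 0 0",
)

```text
time: 18.55
eef_pos: [521.4, 105.3, 97.2]
orientation: [0.991, 0.131, 0.001, 0.0]
force: [-0.6, -1.0, 9.4]
grip_width: 77.9
```

Call:
step_arm(
  increments="0 0 0.1 0 0 0; 0 0 0.2 0 0 0; 0 0 0.2 0 0 0",
)

```text
time: 18.92
eef_pos: [521.6, 105.4, 95.5]
orientation: [0.991, 0.131, 0.001, 0.0]
force: [-0.7, -1.3, 12.1]
grip_width: 78.1
```

```bash
python3 pv.py 14
```

```text
1 [(25, 99.0), (30, 100.6), (35, 102.6), (40, 103.9), (50, 103.6), (55, 103.9), (60, 103.6), (65, 103.4), (70, 103.2)]
-1 [(25, 99.0), (30, 100.5), (35, 102.5), (40, 103.9), (50, 104.1), (55, 103.8), (60, 103.8), (65, 103.6), (70, 103.3)]
19.025 [521.6 105.4  95.5] [-1.3 -0.6 11.9] [-0.127  0.097  0.01 ]
```

Call:
step_arm(
  increments="0 0 0.07 0 0 0; 0 0 0.15 0 0 0; 0 0 0.15 0 0 0",
)

```text
time: 19.4
eef_pos: [521.7, 105.3, 93.9]
orientation: [0.991, 0.131, 0.001, 0.0]
force: [0.2, -0.5, 9.9]
grip_width: 78.1
```

Call:
step_arm(
  increments="0 0 0.07 0 0 0; 0 0 0.15 0 0 0; 0 0 0.15 0 0 0",
)

```text
time: 19.77
eef_pos: [521.6, 105.5, 92.0]
orientation: [0.991, 0.13, 0.001, 0.0]
force: [0.7, 0.1, 8.2]
grip_width: 78.6
```

```bash
python3 pv.py 15
```

```text
1 [(25, 98.6), (30, 98.8), (35, 99.9), (40, 100.6), (50, 98.4), (55, 97.9), (60, 96.7), (65, 95.6), (70, 94.5)]
-1 [(25, 98.6), (30, 98.9), (35, 99.9), (40, 100.4), (50, 98.8), (55, 97.9), (60, 96.8), (65, 95.7), (70, 94.5)]
19.875 [521.6 105.5  92. ] [0.9 0.8 8.4] [-0.014 -0.03   0.044]
```

Call:
step_arm(
  increments="0 0 0.08 0 0 0; 0 0 0.08 0 0 0",
)

```text
time: 20.12
eef_pos: [521.6, 105.5, 91.0]
orientation: [0.991, 0.131, 0.001, 0.0]
force: [0.6, -0.1, 5.8]
grip_width: 78.0
```

Call:
step_arm(
  increments="0 0 0.08 0 0 0; 0 0 0.08 0 0 0",
)

```text
time: 20.38
eef_pos: [521.5, 105.5, 90.1]
orientation: [0.991, 0.13, 0.001, 0.0]
force: [0.8, 0.4, 6.1]
grip_width: 78.0
```

Call:
step_arm(
  increments="0 0 0.06 0 0 0; 0 0 0.06 0 0 0",
)

```text
time: 20.62
eef_pos: [521.5, 105.5, 89.4]
orientation: [0.991, 0.13, 0.001, 0.0]
force: [-0.1, 0.6, 5.8]
grip_width: 78.0
```

```bash
python3 pv.py 16
```

```text
1 [(25, 98.5), (30, 97.9), (35, 98.2), (40, 98.3), (50, 94.6), (55, 93.8), (60, 91.7), (65, 89.8), (70, 88.3)]
-1 [(25, 98.5), (30, 97.9), (35, 98.2), (40, 98.3), (50, 95.1), (55, 93.6), (60, 91.8), (65, 89.9), (70, 88.3)]
20.725 [521.5 105.6  89.4] [1.5 1.2 5.1] [ 0.018 -0.181 -0.023]
```

Call:
step_arm(
  increments="0 0 0.05 0 0 0; 0 0 0.05 0 0 0",
)

```text
time: 20.98
eef_pos: [521.5, 105.6, 88.9]
orientation: [0.991, 0.13, 0.001, 0.0]
force: [0.9, 0.7, 4.7]
grip_width: 77.9
```

Call:
step_arm(
  increments="0 0 0.05 0 0 0; 0 0 0.05 0 0 0",
)

```text
time: 21.22
eef_pos: [521.4, 105.5, 88.3]
orientation: [0.991, 0.13, 0.001, 0.0]
force: [1.1, 0.3, 4.7]
grip_width: 78.1
```

Call:
step_arm(
  increments="0 0 0.04 0 0 0; 0 0 0.04 0 0 0",
)

```text
time: 21.48
eef_pos: [521.5, 105.5, 88.2]
orientation: [0.991, 0.13, 0.001, 0.0]
force: [1.1, -0.1, 6.6]
grip_width: 78.1
```

Call:
step_arm(
  increments="0 0 0.03 0 0 0; 0 0 0.03 0 0 0",
)

```text
time: 21.72
eef_pos: [521.5, 105.5, 88.2]
orientation: [0.991, 0.13, 0.001, 0.0]
force: [0.5, -0.0, 8.5]
grip_width: 77.7
```

Call:
step_arm(
  increments="0 0 0.03 0 0 0; 0 0 0.03 0 0 0",
)

```text
time: 21.98
eef_pos: [521.5, 105.5, 88.2]
orientation: [0.991, 0.131, 0.001, 0.0]
force: [-0.5, -0.4, 10.7]
grip_width: 78.3
```

```bash
python3 pv.py 17
```

```text
1 [(25, 98.4), (30, 97.5), (35, 97.5), (40, 97.3), (50, 92.6), (55, 91.5), (60, 89.2), (65, 87.2), (70, 85.4)]
-1 [(25, 98.5), (30, 97.4), (35, 97.4), (40, 97.3), (50, 93.1), (55, 91.4), (60, 89.3), (65, 87.1), (70, 85.4)]
22.075 [521.4 105.5  88.1] [-0.3 -0.1 12. ] [ 0.039  0.063 -0.044]
```

Call:
step_arm(
  increments="0 0 0.04 0 0 0; 0 0 0.04 0 0 0",
)

```text
time: 22.32
eef_pos: [521.5, 105.5, 88.1]
orientation: [0.991, 0.131, 0.001, 0.0]
force: [-1.2, -0.0, 13.8]
grip_width: 77.8
```

```bash
python3 pv.py 18
```

```text
1 [(25, 98.3), (30, 97.5), (35, 97.5), (40, 97.3), (50, 92.8), (55, 91.5), (60, 89.2), (65, 87.0), (70, 85.3)]
-1 [(25, 98.5), (30, 97.4), (35, 97.4), (40, 97.3), (50, 93.4), (55, 91.4), (60, 89.3), (65, 87.1), (70, 85.3)]
22.425 [521.5 105.6  88.1] [-0.6  0.1 13.3] [0.018 0.137 0.005]
```

Both arms have reached hard stops. The height holds at 88.1 mm while the force rises to 13.5 N total, about 7 N per arm and balanced. I'll back off and look.

Call:
step_arm(
  increments="0 0 -0.5 0 0 0; 0 0 -3 0 0 0; 0 0 -8 0 0 0; 0 0 -13 0 0 0; 0 0 -13 0 0 0",
)

```text
time: 23.05
eef_pos: [522.7, 105.6, 219.9]
orientation: [0.991, 0.131, 0.004, 0.001]
force: [-0.4, -0.1, -0.3]
grip_width: 78.2
```

Call:
step_arm(
  increments="0 0 0 0 0 0; 0 0 0 0 0 0; 0 0 0 0 0 0",
)

```text
time: 23.42
eef_pos: [519.8, 105.5, 215.2]
orientation: [0.991, 0.131, -0.002, -0.0]
force: [0.8, 0.1, -0.1]
grip_width: 77.7
```

```bash
python3 pv.py 19; python3 snap.py 19 side; python3 - <<'E'
from h import *
d=load("wrist19.npz");C=cloud(d);g=C[190:290,270:375].reshape(-1,3)
s=g[(g[:,2]>128)&(g[:,2]<150)];print("plug top",s.mean(0),np.median(s[:,2]))
b=load("side19.npz")["color"][240:320,290:370,::-1];a=load("scene19.npz")["color"][140:230,310:400,::-1]
f=lambda x:cv2.resize(x,(400,400),interpolation=cv2.INTER_CUBIC)
cv2.imwrite("pics/p19.png",np.hstack([f(a),f(b)]))
E
```

```text
1 [(25, 98.6), (30, 97.4), (35, 97.7), (40, 97.5), (45, 96.5), (50, 94.5), (55, 92.0), (60, 89.8), (65, 87.4), (70, 85.5)]
-1 [(25, 98.4), (30, 97.4), (35, 97.4), (40, 97.5), (45, 96.4), (50, 94.3), (55, 91.9), (60, 89.6), (65, 87.1), (70, 85.1)]
23.525 [520.2 105.5 215.7] [-0.1  0.1 -0.1] [-0.006  0.019  0.015]
{'time': 23.575, 'qpos': [-0.0106, 0.4222, 1.6837, 0.0, 1.0372, 1.2985], 'eef_pos': [520.3816, 105.5027, 215.9811], 'orientation': [0.9914, 0.1305, -0.0008, -0.0001], 'force': [-0.0464, -0.8519, -0.9639], 'wrist_torque': [0.0648, -0.0164, -0.0396], 'grip_width': 78.0515}
plug top [521.90690396 105.89372487 137.44885131] 137.83090445562763
```

View pics/p19.png

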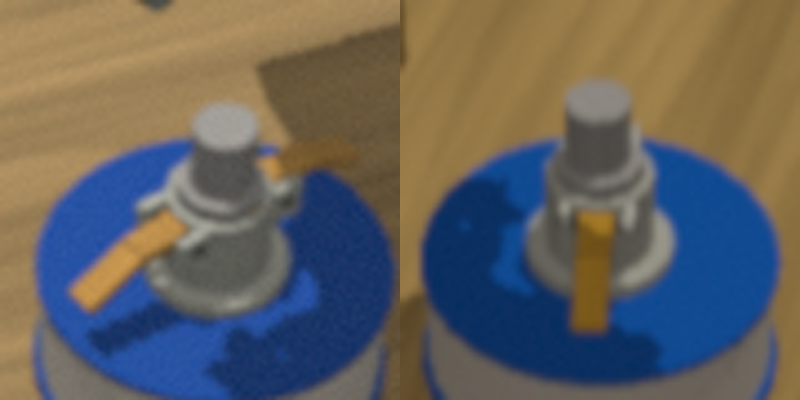

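View pics/wrist19.png

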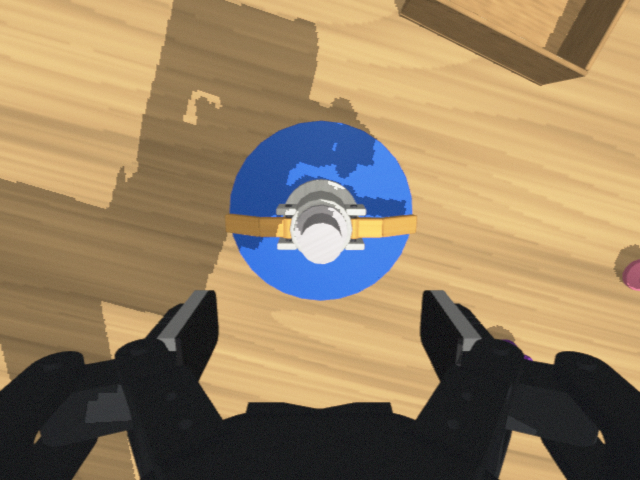

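The arms stayed down and symmetric. Their roots are level and the tail slope is about 0.455, against tan 25° = 0.466. The plug top dropped from 139.7 to 137.8 mm, about the expected 2 mm. The gripper is clear, so I'm handing in.

```bash
python3 -c "
from station import workorder
print(workorder.job_done())"
```

```text
the job is handed in; nothing more can be done
None
```

The steel plug is locked in the coupler with both cam arms fully home, and I handed the job in at about 23.6 s of the 58 s allowed.

**Plug:** I gripped the bare steel plug by its stem and lowered it upright into the mouth while both arms stood up. It touched the gasket at the expected height. I pressed it to about 5 N on the gauge, backed off 1 mm and let go.

**Cam arms:** I pressed both arms down together with the open fingers. They matched in height to within about 1 mm once both were in contact. The highest force I read was about 14 N for the two arms together, at the final check against the stops. There the height held at 88.1 mm while the force rose, with little wrist moment. I then lifted clear.

**Last checks:**
- **Arms:** both roots are level, and the tails slope about 24.5° against 25° when home.
- **Plug:** its top sank from 139.7 to 137.8 mm, matching the expected 2 mm pull-in.
- **Gripper:** it is about 78 mm above the plug's top and touching nothing.

**Disagreements:**
- **Hump force:** I felt about 12 N for the two arms together, below the 8 to 14 N each that the text gives.
- **Depth readings:** they ran about 1 to 2 mm lower than the stated heights, which fits the camera calibration.

I did not measure the other things on the bench again. The arm reported no unexpected contact, and I saw none in the pictures.

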